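# Wedge an aluminium tube tight in the holding jig

### The arm

A 6-joint arm with a two-finger parallel gripper is mounted at the origin on the work surface. World frame = base frame: x ahead of the robot, y to its left, z up, the work surface at z = 0. Lengths are in mm, angles in rad, forces in N, time in s.
With the tool pointing down it reaches from about 350 to 875 mm from the base axis. Payload 4.2 kg.
Tool frame: the origin (TCP) lies between the finger pads; the fingertips stand 17 mm ahead of it and the grasp point (between the pads) lies 2 mm behind it (nose_length is the distance from the TCP to the fingertips, in mm); z points along the fingers, y is the direction in which the jaws open and shut (so a half turn about z gives the same grasp; the last joint's range is limited). The gripper opens to 85 mm and grips with 20 to 120 N. Pads are 22 mm wide; open, the fingers measure 114 mm over their backs; the gripper's body (76 mm by 85 mm) begins 54 mm behind the grasp point. The pads swing forward as they close: fully open they stand 13 mm farther back than shut.
Start: joints at [-1.064, 0.385, 0.008, 0, -1.194, -0.259], TCP at [153.312, -605.883, 248.312] pointing down, gripper open.
Joint ranges: [-3.14, 3.14], [-1.21, 2.06], [-1.07, 1.41], [-3.16, 2.05], [-2.99, -0.16], [-3.1, 3.1]. Speed limits (rad/s): [2.79, 2.79, 3.14, 3.14, 3.14, 3.14].

### API

Orientations are given as a unit quaternion [x, y, z, w].
In Python, from bench import * gives the robot as it stands.
- The arm moves only by the tool jog_arm, never from a script. Its argument "increments" is a list of rows, each a list of 4 numbers: the shift along the tool's x, y, z in m, then the turn about the tool's z in degrees. A call has 1 to 10 rows; each row is the pose to reach, as a shift and turn from the pose measured when the call began, along the tool's axes at that moment; what a row does not reach only later rows make up. A row lasts 1/8 s, in which the tool goes at most 62.5 mm and 10.7 degrees, less where a joint would pass 70% of its speed; a pose out of reach is approached as far as the arm can. A call with a gripper value outside its range is refused whole. "hand" is the gripper's target within -1 to 1 (fully open at 1, half-way at 0, shut at -1), set as the call begins (left out, the last holds). The fingers move at their own pace and stop on an object; the grip force is fixed at half the most. Time passes only in rows, so rows that repeat a pose let the fingers close. It gives the time, the measured TCP pose, the force and the opening at its end, in the units of the state.
- read_state(): the state, without advancing time (a new reading comes with each control period).
- get_image(name): name is "scene" or "top"; returns the picture (420x560x3 uint8, red, green, blue); there is no depth.
- calibration(name): a dict with "fx", "fy", "cx", "cy" (pixels), "position" and "rotation" of the camera in the world. Camera axes: x right, y up, looking along -z (the intrinsics and any distortion apply to the point x, -y, -z); pixel columns grow to the right and rows downward; lengths in mm; the calibration is good to about 2 mm. A picture is of the moment at which its call begins. calibration takes no time and is no camera call.
- job_done(): hands the job in, once; it reports no verdict.
The state is a dict: "clock": time; "joints": joint angles; "joint_vel": joint speeds; "joint_efforts": joint torques, N m; "position": TCP position; "ee_rot": TCP orientation; "contact_force": force on the tool from outside, world axes, zero at the start; "wrist_torque": the same for the moment, N m; "gripper_width": finger opening in mm.
Only numpy, scipy, OpenCV 4.12 (cv2) and the standard library are available. Lean on these libraries where they do the work, as an engineer would, in place of code of your own. Each camera call takes 0.05 s, during which the arm holds its last target.

### The job

Lock the piece of aluminium tube in the wooden holding jig: take the long wooden wedge from the bench, lay it flat, thin end first, in the tapering slot between the tube and the slanted batten, and tap or push on its thick end until the tube is tight against the straight fence and the wedge is jammed fast. Then let go and leave it locked.

Things in the scene. Friction and masses are not known exactly. Their poses are not given: they have to be found in the camera images.
- wedge_center (a point): Centre of the long pale wood wedge lying flat on the bench: 140 mm long, 36 high, sides upright, tapering evenly from 38 mm wide at the thick end to 14 at the thin end; x axis points to the thin end, z up; 0.085 kg. A 90 mm wedge and an untapered stick, 0.11 m apart beside it, are not used. Grip across the sides 40 mm behind the centre (33 mm wide there), so the fingers stay outside the slot.
- jig: Fixed holding jig, origin on the bench top; x = the way the wedge is driven, y = towards the straight fence. Board 12 mm thick, x -130 to 110 mm, y -77 to 93. Battens rise 22 mm above it: fence (face at y 55), end stop (face at x 68), slanted batten (x -70 to 70, face from y -30 to y -6). Slot between tube and slanted batten: mouth at x -70, 29 to 33 mm wide with the tube loose, narrowing to +x.
- wedge_home (a point): Fixed point 30 mm above the bench at jig x -20, y -8 mm, axes as the jig's: the wedge's centre comes here, within some mm, when it is jammed tight by 10 to 20 N; it then lies flat on the board with its thick end 20 mm outside the slot's mouth. The slot's middle line runs through this point, turned 4.9 degrees about +z (anticlockwise from above) from the jig's x axis.
- tube_center (a point): Centre of the loose aluminium box tube lying on the jig's board between fence and slot: 130 mm long (its x, along the jig's x), 50 wide, 25 high, 0.2 kg. At the start it is 2 to 6 mm off the fence and lies loose; tight against the fence its centre is at jig y 30 mm. The wedge pushes it there; it need not be handled.
Mind the look-alikes: they are no part of the job. Leave any black look-alike of the part that bears wedge_center alone. Of the things shaped like the part that bears tube_center, the aluminium one is meant.

How it is judged (in metres and radians):
At the end, for the whole second after the job is handed in: The long wedge lies flat on the jig's board in the slot, its centre within 20 mm of its home point and its length within 15 degrees of the jig's x axis, jammed against the tube with more than 1 N; the tube lies on the board within 1.5 mm of the fence; both are at rest (horizontal distance between wedge_center and wedge_home below 0.02 m and z of wedge_center in the frame of jig below 0.036 m and angle between wedge_center's own z axis and vertical below 0.12 rad and angle between the x axis of wedge_center and the x axis of jig, either way round below 0.26 rad and y of tube_center in the frame of jig above 0.0285 m and z of tube_center in the frame of jig below 0.03 m and contact force between wedge and tube above 1 N and linear speed of each of wedge, tube below 0.02 m/s); the robot touches nothing.
It also fails if it takes over 45 s, if anything falls off the work surface, if the arm or the gripper's body presses on something with over 40 N, if the wrist force passes 120 N, or if a joint passes its speed limit or range.

## Working session

There is one attempt and no reset: what is moved stays moved. The work goes in short steps, Python scripts to look and compute and a tool call to move; the robot and the scene stay as the last step left them, time stands still between calls to the robot, and variables do not carry over. Pictures are saved under pics/ and viewed, and the job is handed in when it is done.

Besides the shell and the picture viewer there is one more tool, called after ">>>" as a command line: name --pt "numbers of a row" for each row, then --argument value for the rest. jog_arm: Moves the arm, as the interface text tells. Its arguments: {"type":"object","properties":{"increments":{"type":"array"},"hand":{"type":"number"}},"required":["increments"]}

```bash
mkdir -p pics; ls; python3 - <<'E'
from bench import *
import cv2
for n in ("scene","top"):
    im=get_image(n); cv2.imwrite(f"pics/{n}0.png",cv2.cvtColor(im,cv2.COLOR_RGB2BGR)); print(n,calibration(n))
print(read_state())
E
```

```text
pics
scene {'fx': 466.7692230451404, 'fy': 466.7692230451404, 'cx': 277.9851166788593, 'cy': 201.95403439749037, 'position': array([870.7122908 , 485.65442614, 612.72259136]), 'rotation': array([0.1348295 , 0.39503266, 0.86524006, 0.27772261])}
top {'fx': 381.2865314430904, 'fy': 381.2865314430904, 'cx': 281.2825253303187, 'cy': 198.83613393111452, 'position': array([432.84414729, -50.48442099, 720.06844704]), 'rotation': array([ 0.01161341, -0.02144758, -0.69869615,  0.71500267])}
{'clock': 0.1, 'joints': array([-1.06441603e+00,  3.85492910e-01,  6.79174973e-03, -4.14222561e-04,
       -1.19397166e+00, -2.58600185e-01]), 'joint_vel': array([ 5.61689042e-04, -6.68516375e-04,  3.52811021e-03,  4.95054851e-04,
        1.86163886e-03, -8.65846906e-05]), 'joint_efforts': array([-5.67359020e-04, -3.93319881e+01,  1.88929242e+01,  4.19789851e+00,
       -2.53622398e-03,  1.44672764e-06]), 'position': array([ 153.18786953, -605.45668241,  247.33745834]), 'ee_rot': array([-1.23497509e-01,  9.92344420e-01,  9.42298435e-04, -1.71586740e-04]), 'contact_force': array([ 0.0672866 , -0.16484316, -0.55648045]), 'wrist_torque': array([-0.00944926,  0.02697574, -0.0228948 ]), 'gripper_width': 85.25256494188334}
```

View pics/scene0.png

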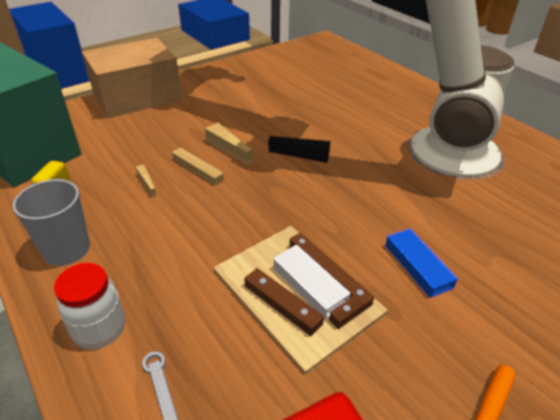

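View pics/top0.png

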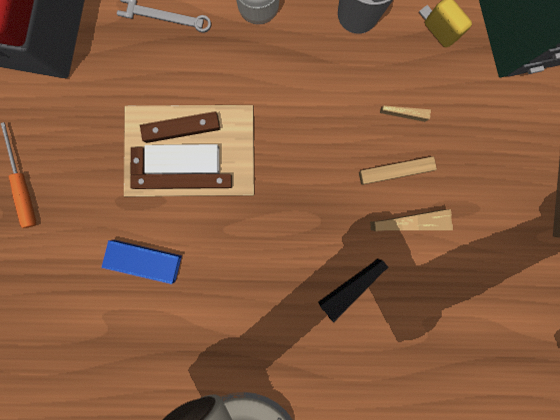

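The top view shows the jig at (125–253, 105–195), with its end stop on the left (so jig x points image-left) and its fence at the bottom. The long wedge is at (375–452, 208–232), thick end on the right. The stick is at (360–436, 157–183), the short wedge at (382–430, 105–119), and the black look-alike below them.

```bash
cat > h.py <<'E'
import numpy as np, cv2
from bench import *
from scipy.spatial.transform import Rotation as R
def ray(n,px):
    c=calibration(n); u,v=px
    d=np.array([(u-c['cx'])/c['fx'],-(v-c['cy'])/c['fy'],-1.])
    return np.array(c['position']),R.from_quat(c['rotation']).apply(d)
def onz(n,px,z):
    p,d=ray(n,px); return p+d*(z-p[2])/d[2]
def tri(a,b):
    p,d=ray("scene",a); q,e=ray("top",b)
    t=np.linalg.lstsq(np.c_[d,-e],q-p,rcond=None)[0]
    A=p+d*t[0];B=q+e*t[1]; return (A+B)/2,np.linalg.norm(A-B)
def proj(n,P):
    c=calibration(n); x=R.from_quat(c['rotation']).inv().apply(np.array(P)-c['position'])
    return c['cx']-c['fx']*x[0]/x[2], c['cy']+c['fy']*x[1]/x[2]
def shot(n,name):
    im=cv2.cvtColor(get_image(n),cv2.COLOR_RGB2BGR); cv2.imwrite(f"pics/{name}.png",im); return im
def crop(im,x0,y0,x1,y1,s,name):
    o=cv2.resize(im[y0:y1,x0:x1],None,fx=s,fy=s,interpolation=cv2.INTER_CUBIC)
    for i in range(x0,x1,10):
        cv2.line(o,((i-x0)*s,0),((i-x0)*s,8 if i%50 else 20),(0,255,255),1)
        if i%20==0: cv2.putText(o,str(i),((i-x0)*s,30),0,.35,(0,255,0),1)
    for i in range(y0,y1,10):
        cv2.line(o,(0,(i-y0)*s),(8,(i-y0)*s),(0,255,255),1)
        if i%20==0: cv2.putText(o,str(i),(10,(i-y0)*s),0,.35,(0,255,0),1)
    cv2.imwrite(f"pics/{name}.png",o)
E
python3 - <<'E'
from h import *
t=cv2.imread("pics/top0.png");s=cv2.imread("pics/scene0.png")
crop(t,355,150,465,245,7,"tw");crop(t,115,95,265,205,5,"tj")
crop(s,195,115,275,175,9,"sw");crop(s,205,220,395,365,4,"sj")
E
```

```text
(no output)
```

View pics/tw.png

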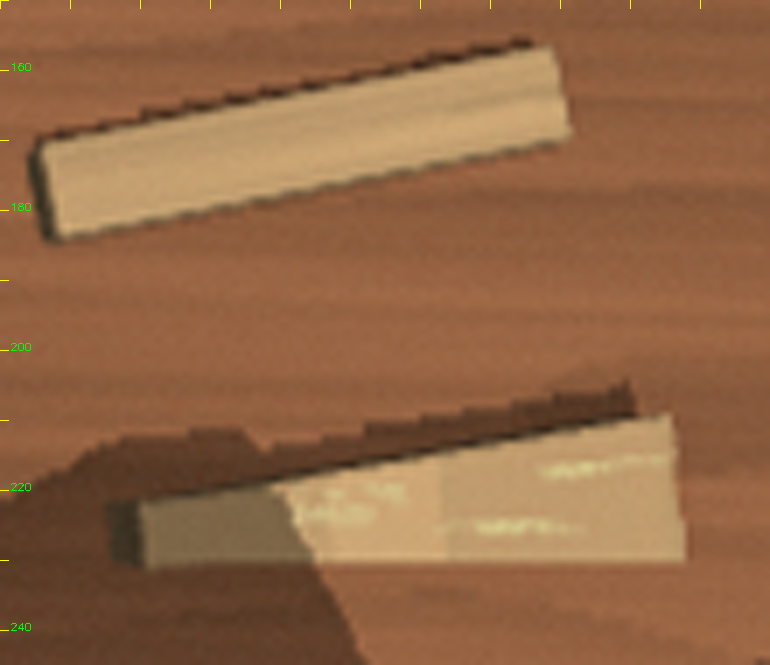

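View pics/tj.png

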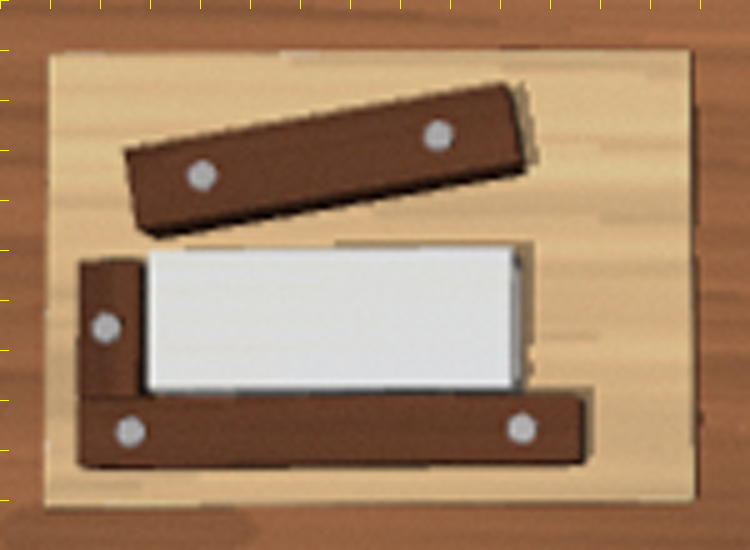

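View pics/sw.png

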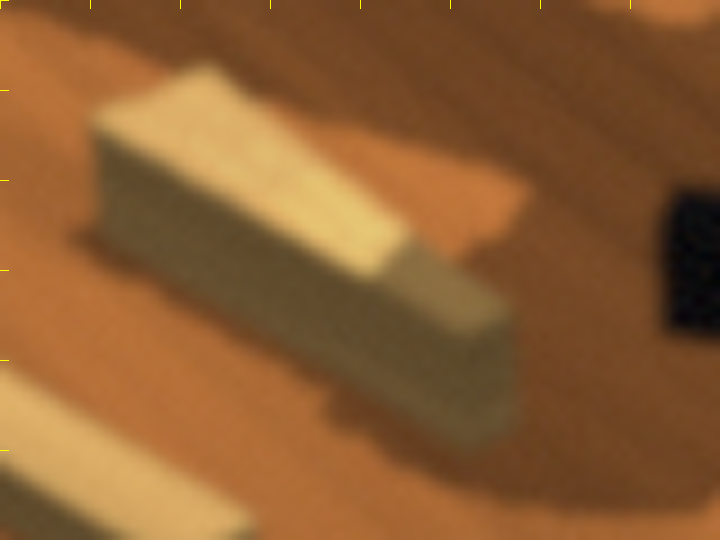

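View pics/sj.png

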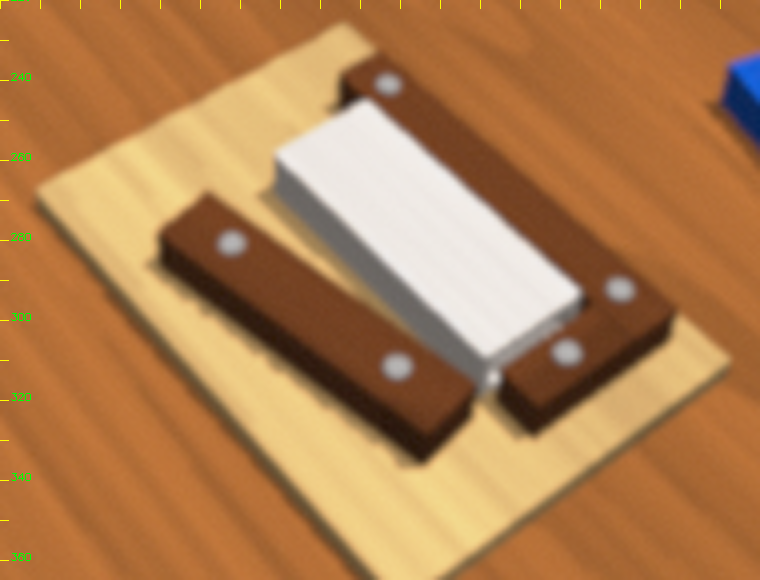

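```bash
python3 - <<'E'
from h import *
np.set_printoptions(precision=1,suppress=True)
T=lambda p,s,o:[(p[i]+.5)/s-.5+o[i] for i in (0,1)]
tw=lambda *p:T(p,7,(355,150)); sw=lambda *p:T(p,9,(195,115)); tj=lambda *p:T(p,5,(115,95)); sj=lambda *p:T(p,4,(205,220))
print("wedge top")
W=[]
for a,b in [((92,122),(670,413)),((208,63),(685,563)),((468,333),(138,503)),((512,303),(148,570))]:
    print(tri(sw(*a),tw(*b)), onz("top",tw(*b),36), onz("scene",sw(*a),36)); W.append((onz("top",tw(*b),36)+onz("scene",sw(*a),36))/2)
W=np.array(W); a=(W[0]+W[1])/2;b=(W[2]+W[3])/2;d=b-a
print("L",np.linalg.norm(d),"w",np.linalg.norm(W[0]-W[1]),np.linalg.norm(W[2]-W[3]),"c",(a+b)/2,np.degrees(np.arctan2(d[1],d[0])))
print("board")
for a,b in [((345,22),(696,500)),((38,190),(692,50)),((730,360),(44,506))]:
    print(tri(sj(*a),tj(*b)),onz("top",tj(*b),12),onz("scene",sj(*a),12))
B=[onz("top",tj(*p),12) for p in [(48,54),(692,50),(696,500),(44,506)]]
B=np.array(B);print(B[:,:2].tolist())
for i in range(4):print(np.linalg.norm(B[i]-B[i-1]))
# screws on batten tops z=34
print("screws/battens")
for a,b in [((232,243),(438,135)),((398,366),(202,175)),((620,289),(130,431)),((388,83),(522,429)),((567,352),(106,327))]:
    print(tri(sj(*a),tj(*b)),onz("top",tj(*b),34),onz("scene",sj(*a),34))
print("tube top")
for a,b in [((275,155),(513,248)),((367,98),(513,387)),((582,292),(149,388)),((487,358),(149,253))]:
    print(tri(sj(*a),tj(*b)),onz("top",tj(*b),37),onz("scene",sj(*a),37))
E
```

```text
wedge top
(array([ 454.1, -365.3,   34.7]), np.float64(1.1750616115589874)) [ 454.5 -365.1   36. ] [ 454.7 -362.8   36. ]
(array([ 416.3, -368.7,   37.3]), np.float64(0.759004767231222)) [ 416.  -369.1   36. ] [ 415.5 -371.1   36. ]
(array([ 428. , -227.4,   36.5]), np.float64(0.6264152787784747)) [ 428.2 -227.7   36. ] [ 427.4 -227.8   36. ]
(array([ 411.8, -230.8,   36.9]), np.float64(1.5686153670579066)) [ 411.1 -230.5   36. ] [ 411.6 -232.4   36. ]
L 138.31424794810096 w 39.35456313382526 16.8340986046143 c [ 427.4 -298.3   36. ] 96.47482814091202
board
(array([472.6,  -8.5,  11.6]), np.float64(0.6313306450105578)) [472.8  -8.7  12. ] [472.6  -8.   12. ]
(array([641.6,  -2.2,  10.8]), np.float64(1.8352059469604096)) [642.1  -2.8  12. ] [641.5  -0.5  12. ]
(array([465.1, 231.7,  12.2]), np.float64(0.6027933968182183)) [464.9 232.   12. ] [465.2 231.5  12. ]
[[634.0404431593931, 237.6313509711637], [642.0545783099403, -2.797893525692885], [472.77430579741406, -8.716987971177446], [464.877056616607, 232.02618328827933]]
169.25622367102883
240.56277345329323
169.38372513606413
240.87
[... 267 characters left out ...]
p.float64(0.2610872862184228)) [491.6 193.7  34. ] [490.7 192.2  34. ]
(array([495.8,  52.8,  35.5]), np.float64(0.6549562958899073)) [495.7  53.3  34. ] [495.1  51.5  34. ]
(array([528.7, 203.2,  35.5]), np.float64(0.002820353271612291)) [528.9 203.8  34. ] [527.8 202.4  34. ]
tube top
(array([560.7,  58.4,  35.6]), np.float64(0.5968473816827929)) [560.7  58.   37. ] [561.3  59.7  37. ]
(array([510.4,  56.3,  37.8]), np.float64(0.15553626167710446)) [510.4  56.5  37. ] [510.   55.7  37. ]
(array([506.5, 186.5,  37.8]), np.float64(0.8035161973015551)) [506.9 186.5  37. ] [505.7 186.3  37. ]
(array([555.7, 188.5,  36.7]), np.float64(0.0902015120054481)) [555.6 188.4  37. ] [555.9 188.6  37. ]
```

Both views agree to 1–2 mm. The wedge top triangulates to z = 35–37, the board to about 12 and the tube top to about 37, and the board measures 240.7 × 169.3.

- **Jig:** origin about (561.1, 124.8), heading 91.9°.
- **Home point:** about (569.8, 105.1), slot axis at 96.8°.
- **Wedge:** centre (427.4, −298.3), heading 96.5°, grip point (431.9, −338.0).
- **Tube:** about 2 mm off the fence.

Next I move above the grip point.

>>> jog_arm --pt "-0.042 0.024 0 -10.3" --pt "-0.084 0.048 0.01 -20.6" --pt "-0.126 0.072 0.03 -30.9" --pt "-0.168 0.096 0.05 -41.2" --pt "-0.21 0.12 0.07 -51.5" --pt "-0.252 0.144 0.09 -61.8" --pt "-0.294 0.168 0.11 -72.1" --pt "-0.336 0.191 0.13 -82.3" --pt "-0.336 0.191 0.13 -82.3" --pt "-0.336 0.191 0.13 -82.3" --hand 0.4

```text
clock: 1.35
position: [431.9, -337.6, 117.5]
ee_rot: [0.746, -0.666, -0.001, -0.0]
contact_force: [-0.3, 0.9, 1.0]
gripper_width: 60.3
```

```bash
cat > go.py <<'E'
import sys
from h import *
def todo(x,y,z,yh=None):
    s=read_state(); r=R.from_quat(s['ee_rot']); d=r.inv().apply(np.array([x,y,z])-s['position'])
    ty=r.apply([0,1,0]); h=np.degrees(np.arctan2(ty[1],ty[0]))
    print("pos",s['position'].round(1),"tooly heading",h.round(2),"tilt",r.apply([0,0,1]).round(3),"w",round(s['gripper_width'],1),"F",s['contact_force'].round(1),"t",round(s['clock'],2))
    print("shift mm",d.round(1),"turn",None if yh is None else round(-(((yh-h)+90)%180-90),2), "j6",s['joints'].round(2))
if __name__=="__main__": todo(*map(float,sys.argv[1:]))
E
python3 go.py 431.9 -338 25 186.5
python3 - <<'E'
from h import *
t=shot("top","t1");crop(t,350,150,470,250,6,"t1c")
E
```

```text
pos [ 431.9 -337.6  117.5] tooly heading -173.53 tilt [-0.001  0.002 -1.   ] w 60.3 F [-0.3  0.9  1. ] t 1.35
shift mm [ 0.6 -0.1 92.5] turn -0.03 j6 [-0.37  0.39 -0.35 -0.   -0.83  0.48]
```

View pics/t1.png

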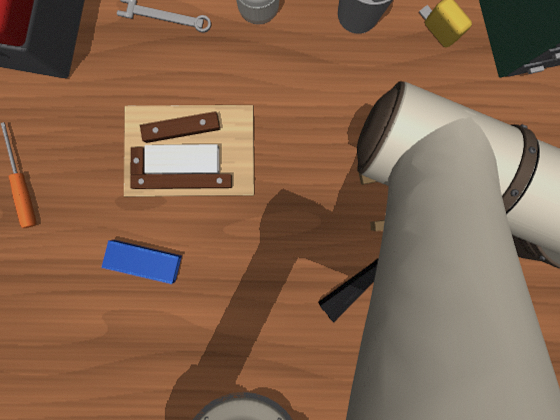

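The pose is on target; the arm hides the wedge at (375–452, 208–232). I descend in two stages and close.

>>> jog_arm --pt "0 0 0.03 0" --pt "0 0 0.06 0" --pt "0 0 0.08 0" --pt "0 0 0.09 0" --pt "0 0 0.0925 0" --pt "0 0 0.0925 0"

```text
clock: 2.15
position: [431.9, -338.4, 26.1]
ee_rot: [0.745, -0.667, -0.0, -0.001]
contact_force: [0.4, -0.3, -0.2]
gripper_width: 59.8
```

>>> jog_arm --pt "0 0 0 0" --pt "0 0 0 0" --pt "0 0 0 0" --pt "0 0 0 0" --pt "0 0 0 0" --pt "0 0 0 0" --hand -1

```text
clock: 2.9
position: [432.6, -338.7, 27.3]
ee_rot: [0.746, -0.666, 0.001, -0.001]
contact_force: [-0.1, 0.4, 4.8]
gripper_width: 32.8
```

```bash
python3 go.py 431.9 -338 25 186.5;python3 - <<'E'
from h import *
t=shot("scene","s2");crop(t,150,70,350,220,4,"s2c")
E
```

```text
pos [ 432.6 -338.7   27.3] tooly heading -173.57 tilt [ 0.002  0.    -1.   ] w 32.8 F [-0.1  0.4  4.8] t 2.9
shift mm [-0.8  0.6  2.3] turn -0.07 j6 [-0.37  0.52 -0.43 -0.   -0.62  0.48]
```

View pics/s2c.png

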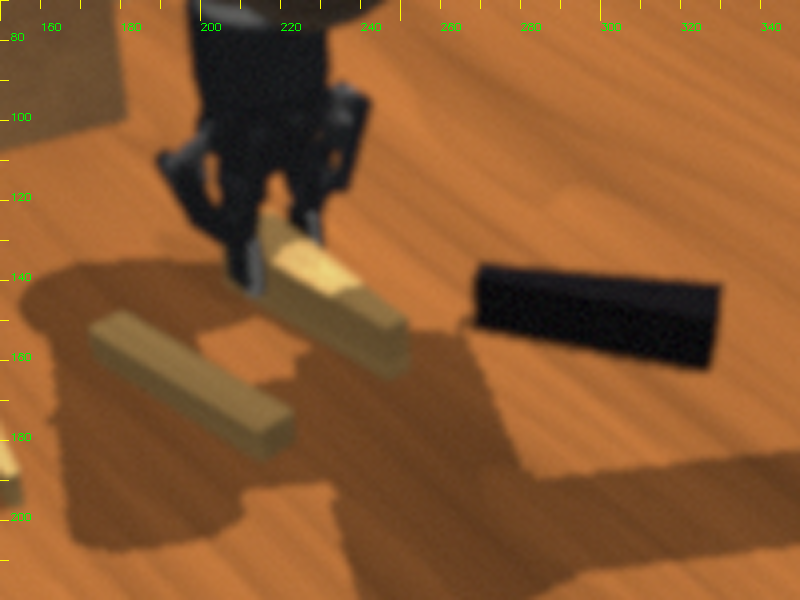

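The wedge is held by its sides just behind the middle: fingers at (205–225, 90–143), opening 32.8 mm against 33 expected. Next I lift and carry it to a point 90 mm back along the slot axis.

>>> jog_arm --pt "0 0 -0.02 0" --pt "0 0 -0.045 0" --pt "0 0 -0.065 0" --pt "0 0 -0.07 0"

```text
clock: 3.45
position: [433.1, -338.9, 98.5]
ee_rot: [0.746, -0.666, 0.002, -0.001]
contact_force: [-0.0, 0.2, -1.2]
gripper_width: 32.7
```

```bash
python3 go.py 585.2 -24 95 186.8
```

```text
pos [ 433.1 -338.9   98.5] tooly heading -173.57 tilt [ 0.005 -0.001 -1.   ] w 32.7 F [-0.   0.2 -1.2] t 3.45
shift mm [-295.9 -186.4    3.9] turn -0.37 j6 [-0.37  0.41 -0.37 -0.   -0.78  0.48]
```

>>> jog_arm --pt "-0.035 -0.022 0 0" --pt "-0.075 -0.047 0 0" --pt "-0.115 -0.073 0 0" --pt "-0.155 -0.098 0 0" --pt "-0.195 -0.123 0 0" --pt "-0.235 -0.148 0 -0.2" --pt "-0.265 -0.167 0 -0.4" --pt "-0.285 -0.18 0 -0.4" --pt "-0.296 -0.1865 0 -0.4" --pt "-0.296 -0.1865 0 -0.4"

```text
clock: 4.7
position: [585.0, -23.8, 98.6]
ee_rot: [0.748, -0.664, 0.002, -0.001]
contact_force: [-0.4, -0.1, -0.5]
gripper_width: 32.8
```

```bash
python3 go.py 585.2 -24 41 186.8;python3 - <<'E'
from h import *
t=shot("scene","s3");crop(t,150,150,400,350,3,"s3c"); t=shot("top","t3");crop(t,115,85,295,225,4,"t3c")
E
```

```text
pos [585.  -23.8  98.6] tooly heading -173.16 tilt [ 0.004 -0.001 -1.   ] w 32.8 F [-0.4 -0.1 -0.5] t 4.7
shift mm [ 0.1  0.1 57.6] turn 0.04 j6 [ 0.24  0.46 -0.28  0.   -0.82 -0.12]
```

View pics/s3c.png

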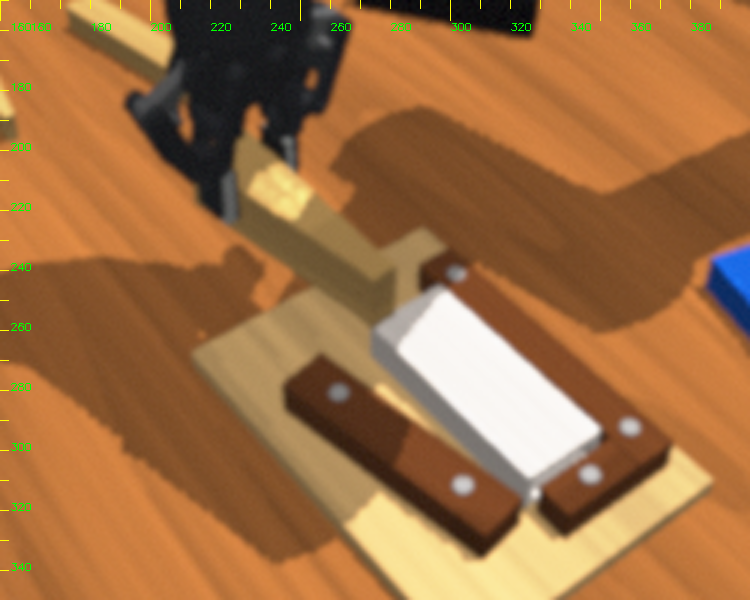

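View pics/t3c.png

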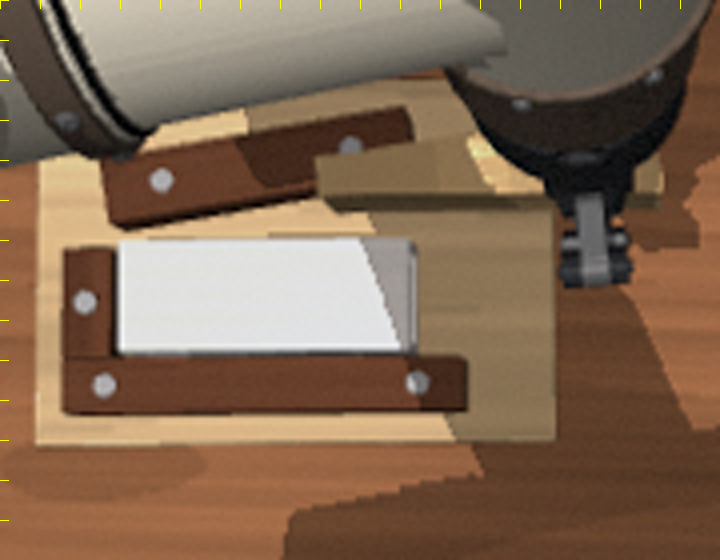

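```bash
python3 - <<'E'
from h import *
T=lambda p,s,o:[(p[i]+.5)/s-.5+o[i] for i in (0,1)]
for a,b in [((373,280),(317,158)),((395,264),(328,196))]:
    P,e=tri(T(a,3,(150,150)),T(b,4,(115,85)));print(P.round(1),e.round(1))
d=np.array([np.cos(np.radians(96.8)),np.sin(np.radians(96.8))]);print("expected thin end mid",np.array([585,-23.8])+110*d)
E
```

```text
[579.5  85.8 106.1] 0.2
[563.7  81.6 105. ] 1.8
expected thin end mid [571.97556349  85.42620589]
```

The held wedge's thin end triangulates to (571.6, 83.7, ~105.5) against an expected (572.0, 85.4, 107), so it has not slipped. I lower it into the mouth.

>>> jog_arm --pt "0 0 0.02 0" --pt "0 0 0.04 0" --pt "0 0 0.051 0" --pt "0 0 0.055 0" --pt "0 0 0.055 0"

```text
clock: 5.42
position: [585.0, -25.0, 44.0]
ee_rot: [0.748, -0.664, 0.002, -0.001]
contact_force: [0.4, 0.3, -0.1]
gripper_width: 32.6
```

```bash
python3 go.py 578.2 34.8 41 186.8;python3 - <<'E'
from h import *
t=shot("scene","s4");crop(t,150,150,400,350,3,"s4c"); t=shot("top","t4");crop(t,115,85,295,225,4,"t4c")
E
```

```text
pos [585. -25.  44.] tooly heading -173.25 tilt [ 0.004 -0.001 -1.   ] w 32.6 F [ 0.4  0.3 -0.1] t 5.42
shift mm [-60.2  -0.3   2.9] turn -0.05 j6 [ 0.23  0.54 -0.33  0.   -0.7  -0.12]
```

View pics/s4c.png

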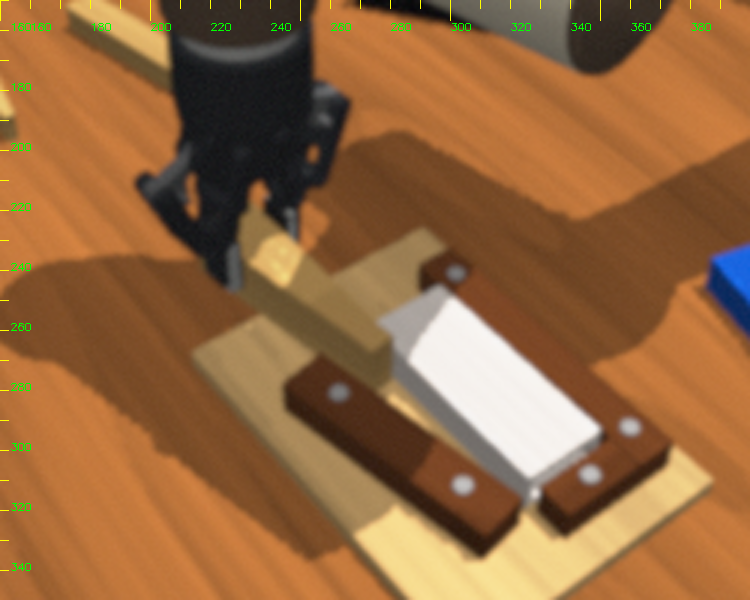

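View pics/t4c.png

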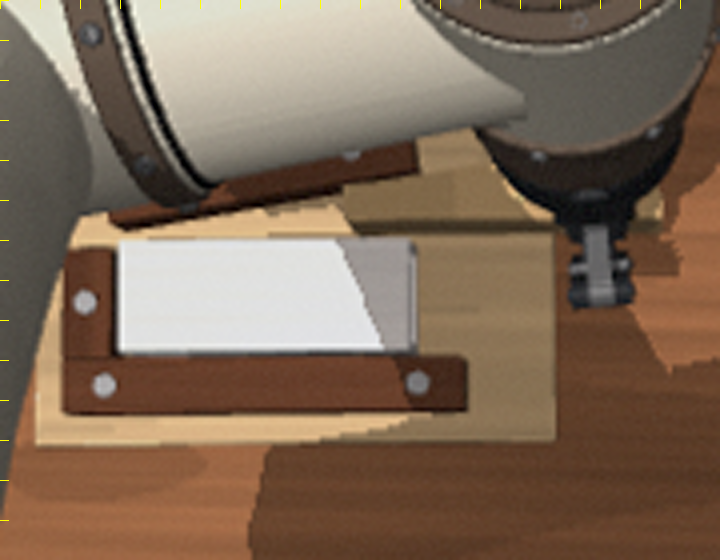

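The thin end sits between the batten and the tube, clear of both. I slide it in, watching the force.

>>> jog_arm --pt "-0.012 0 0.001 0" --pt "-0.024 0 0.002 0" --pt "-0.036 0 0.002 0" --pt "-0.046 0 0.002 0" --pt "-0.055 0 0.002 0" --pt "-0.058 0 0.002 0" --pt "-0.058 0 0.002 0"

```text
clock: 6.4
position: [578.9, 33.2, 42.5]
ee_rot: [0.748, -0.664, 0.002, -0.002]
contact_force: [1.6, 0.3, -1.4]
gripper_width: 32.5
```

```bash
python3 go.py 576.9 45.6 41 186.8
```

```text
pos [578.9  33.2  42.5] tooly heading -173.23 tilt [ 0.006 -0.    -1.   ] w 32.5 F [ 1.6  0.3 -1.4] t 6.4
shift mm [-12.6   0.5   1.5] turn -0.03 j6 [ 0.34  0.53 -0.35  0.   -0.69 -0.22]
```

>>> jog_arm --pt "-0.003 0 0.001 0" --pt "-0.006 0 0.002 0" --pt "-0.006 0 0.002 0" --pt "-0.006 0 0.002 0"

```text
clock: 6.9
position: [578.1, 39.2, 40.4]
ee_rot: [0.748, -0.664, 0.002, -0.002]
contact_force: [1.4, 0.8, -1.4]
gripper_width: 32.9
```

>>> jog_arm --pt "0 0 0 0" --pt "0 0 0 0" --pt "0 0 0 0" --hand 0.3

```text
clock: 7.28
position: [578.0, 39.1, 40.4]
ee_rot: [0.748, -0.664, 0.002, -0.002]
contact_force: [-0.6, 0.7, 0.3]
gripper_width: 55.7
```

>>> jog_arm --pt "0 0 -0.025 0" --pt "0 0 -0.055 0" --pt "0 0 -0.07 0" --pt "0.035 0 -0.075 0" --pt "0.08 0 -0.075 0" --pt "0.11 0 -0.075 0" --pt "0.11 0 -0.075 0"

```text
clock: 8.15
position: [590.0, -71.9, 114.9]
ee_rot: [0.747, -0.665, 0.002, -0.001]
contact_force: [-0.9, 0.5, 0.3]
gripper_width: 55.6
```

```bash
python3 go.py 585 -24 41 186.8;python3 - <<'E'
from h import *
t=shot("scene","s5");crop(t,150,150,400,350,3,"s5c"); t=shot("top","t5");crop(t,115,85,295,225,4,"t5c")
E
```

```text
pos [590.  -71.9 114.9] tooly heading -173.42 tilt [ 0.005 -0.    -1.   ] w 55.6 F [-0.9  0.5  0.3] t 8.15
shift mm [-48.2  -0.1  73.9] turn -0.22 j6 [ 0.15  0.46 -0.25  0.   -0.86 -0.04]
```

View pics/s5c.png

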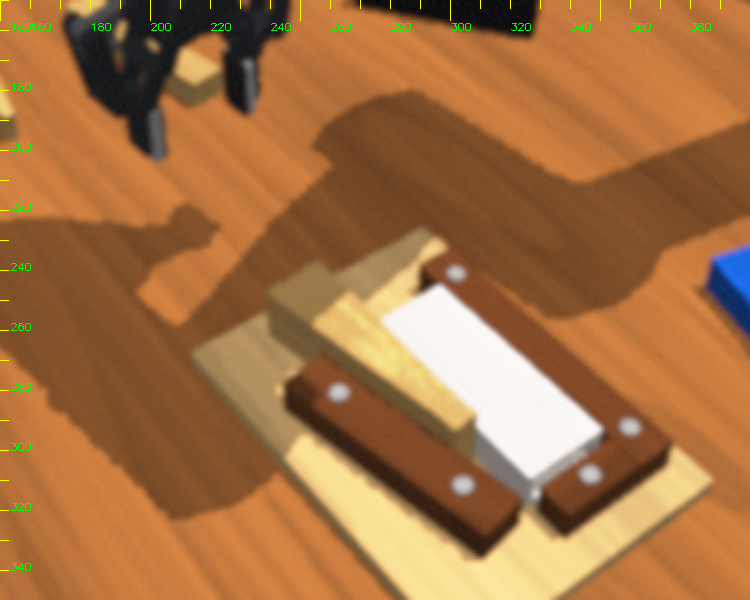

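View pics/t5c.png

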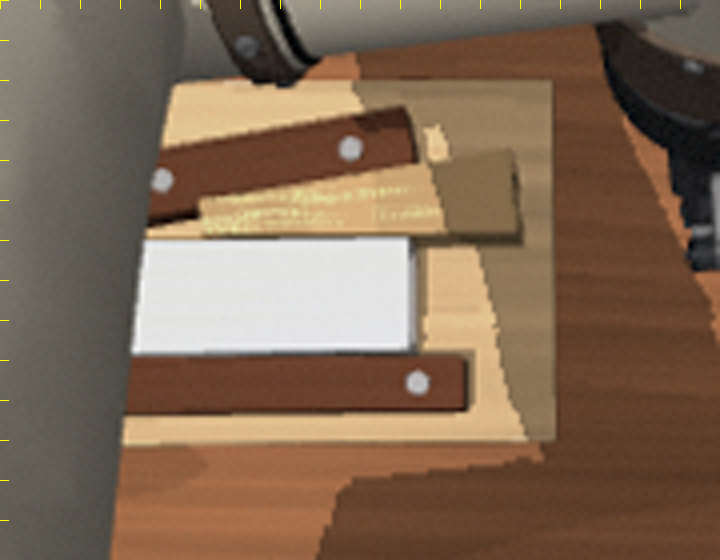

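```bash
cat > m.py <<'E'
from h import *
np.set_printoptions(precision=1,suppress=True)
O=np.array([561.1,124.8]);th=np.radians(91.9);ex=np.array([np.cos(th),np.sin(th)]);ey=np.array([-ex[1],ex[0]])
J=lambda P:np.array([(P[:2]-O)@ex,(P[:2]-O)@ey])
T=lambda p,s,o:[(p[i]+.5)/s-.5+o[i] for i in (0,1)]
def wed(px):  # thick2,thin2 in top px
    W=np.array([onz("top",p,48) for p in px]);a=(W[0]+W[1])/2;b=(W[2]+W[3])/2;d=b-a
    print("wedge thick",a,"L",np.linalg.norm(d[:2]),"centre",(a+b)/2,"jig",J((a+b)/2),"ang",np.degrees(np.arctan2(d[1],d[0])))
E
python3 - <<'E'
from m import *
wed([T(p,4,(115,85)) for p in [(516,150),(520,234),(200,200),(203,236)]])
for a,b in [((322,262),(520,234)),((268,292),(516,150)),((474,415),(203,236)),((452,432),(200,200))]:
    print(tri(T(a,3,(150,150)),T(b,4,(115,85))))
E
```

```text
wedge thick [580.6   9.2  48. ] L 140.3229888962524 centre [573.  79.  48.] jig [-46.2 -10.4] ang 96.24040556900287
(array([561.2,   8.8,  45.6]), np.float64(2.707071393776408))
(array([599. ,  11.5,  45.9]), np.float64(2.272207563838413))
(array([558.3, 147.5,  46.7]), np.float64(1.866419847099878))
(array([574.3, 149.5,  46.7]), np.float64(1.6560733723863075))
```

The wedge lies flat in the slot with its centre at jig (−46, −10), so about 26 mm remain. I close the fingers and descend behind the thick end.

>>> jog_arm --pt "-0.02 0 0 -0.2" --pt "-0.042 -0.0005 0 -0.2" --pt "-0.042 -0.0005 0 -0.2" --pt "-0.042 -0.0005 0.03 -0.2" --pt "-0.042 -0.0005 0.06 -0.2" --pt "-0.042 -0.0005 0.073 -0.2" --pt "-0.042 -0.0005 0.077 -0.2" --pt "-0.042 -0.0005 0.077 -0.2" --hand -1

```text
clock: 9.25
position: [586.7, -28.1, 38.7]
ee_rot: [0.749, -0.663, 0.002, -0.002]
contact_force: [-0.8, -0.5, 0.5]
gripper_width: -0.2
```

```bash
python3 go.py 580.6 9.2 38 186.8;python3 - <<'E'
from h import *
t=shot("scene","s6");crop(t,150,150,400,350,3,"s6c")
E
```

```text
pos [586.7 -28.1  38.7] tooly heading -173.05 tilt [ 0.006 -0.    -1.   ] w -0.2 F [-0.8 -0.5  0.5] t 9.25
shift mm [-37.8   1.5   0.6] turn 0.15 j6 [ 0.23  0.55 -0.33  0.   -0.69 -0.11]
```

View pics/s6c.png

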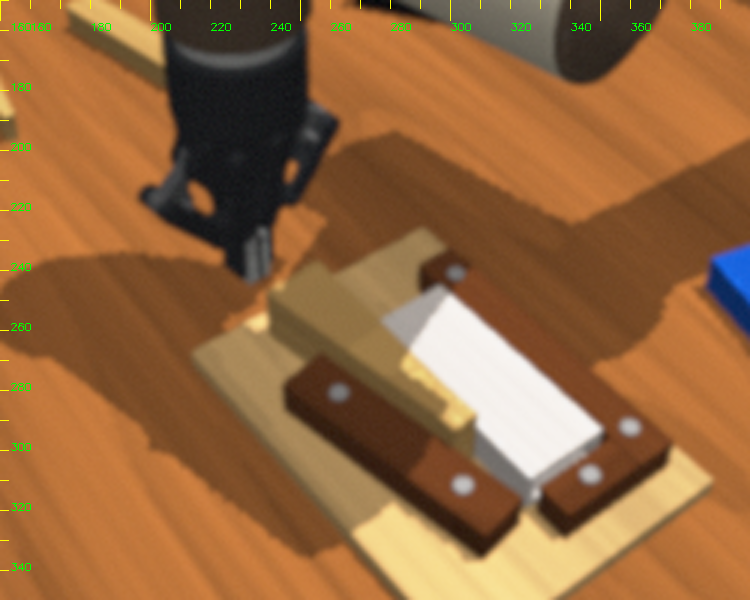

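The closed fingers at (235, 235) stand right behind the thick end. I push in steps.

>>> jog_arm --pt "-0.01 0.001 0 0" --pt "-0.02 0.001 0 0" --pt "-0.026 0.001 0 0" --pt "-0.03 0.001 0 0" --pt "-0.034 0.001 0 0" --pt "-0.038 0.001 0 0" --pt "-0.038 0.001 0 0"

```text
clock: 10.18
position: [581.4, 9.6, 39.1]
ee_rot: [0.749, -0.663, 0.003, -0.003]
contact_force: [0.7, -1.4, 0.8]
gripper_width: 0.1
```

>>> jog_arm --pt "-0.002 0 0 0" --pt "-0.004 0 0 0" --pt "-0.006 0 0 0" --pt "-0.006 0 0 0"

```text
clock: 10.68
position: [580.4, 12.8, 39.2]
ee_rot: [0.748, -0.663, 0.003, -0.001]
contact_force: [2.1, -12.7, 2.5]
gripper_width: -0.0
```

>>> jog_arm --pt "-0.004 0 0 0" --pt "-0.006 0 0 0" --pt "-0.008 0 0 0" --pt "-0.008 0 0 0"

```text
clock: 11.18
position: [579.2, 14.9, 39.7]
ee_rot: [0.748, -0.664, 0.004, 0.002]
contact_force: [6.0, -26.9, 4.1]
gripper_width: -0.1
```

```bash
python3 go.py 580.6 9.2 38 186.8;python3 - <<'E'
from h import *
t=shot("scene","s7");crop(t,150,150,400,350,3,"s7c");t=shot("top","t7");crop(t,115,85,295,225,4,"t7c")
E
```

```text
pos [579.2  14.9  39.7] tooly heading -173.14 tilt [ 0.003 -0.009 -1.   ] w -0.1 F [  6.  -26.9   4.1] t 11.18
shift mm [ 5.8 -0.7  1.7] turn 0.06 j6 [ 0.31  0.54 -0.35  0.02 -0.68 -0.2 ]
```

View pics/s7c.png

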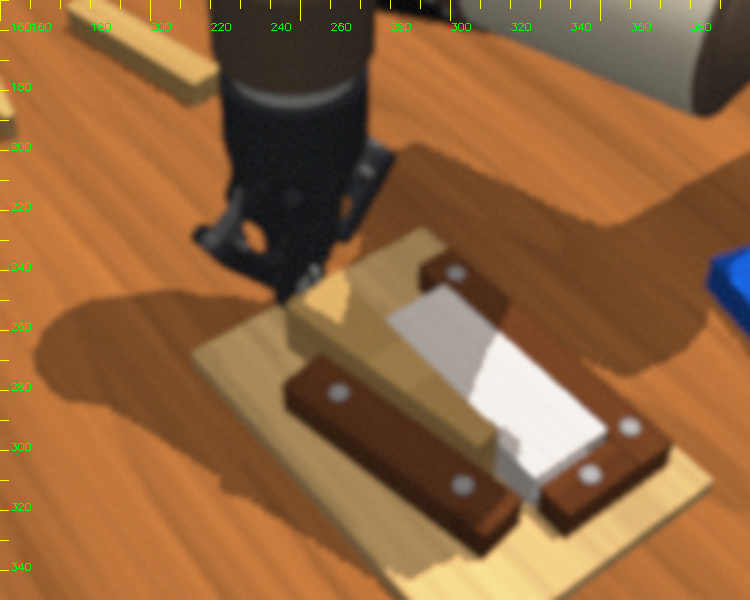

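View pics/t7c.png

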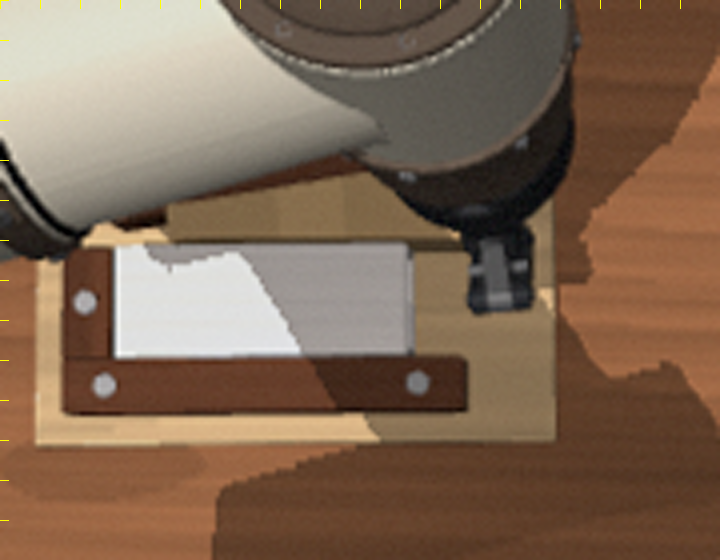

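The tube now touches the fence (no gap at row 355 in the crop) and the push is 27 N. I push slightly more, then back off, clear the camera view and check.

>>> jog_arm --pt "-0.008 0 0 0" --pt "-0.009 0 0 0" --pt "-0.009 0 0 0"

```text
clock: 11.65
position: [578.9, 15.6, 40.6]
ee_rot: [0.748, -0.664, 0.007, 0.006]
contact_force: [9.2, -37.0, 3.9]
gripper_width: 0.2
```

>>> jog_arm --pt "0.01 0 0 0" --pt "0.035 0 0 0" --pt "0.04 0 -0.03 0" --pt "0.06 0 -0.07 0" --pt "0.1 0 -0.1 0" --pt "0.15 0 -0.1 0" --pt "0.2 0 -0.1 0" --pt "0.25 0 -0.1 0" --pt "0.25 0 -0.1 0"

```text
clock: 12.78
position: [607.9, -233.1, 144.1]
ee_rot: [0.746, -0.666, 0.006, 0.006]
contact_force: [0.1, 0.8, -0.9]
gripper_width: -0.2
```

```bash
python3 go.py 580.6 9.2 38 186.8;python3 - <<'E'
from h import *
t=shot("scene","s8");crop(t,205,215,395,365,4,"s8c");t=shot("top","t8");crop(t,115,95,265,205,5,"t8c")
E
```

```text
pos [ 607.9 -233.1  144.1] tooly heading -173.48 tilt [ 0.001 -0.017 -1.   ] w -0.2 F [ 0.1  0.8 -0.9] t 12.78
shift mm [-245.7   -0.5  101.9] turn -0.28 j6 [-0.11  0.51 -0.07  0.02 -0.99  0.21]
```

View pics/s8c.png

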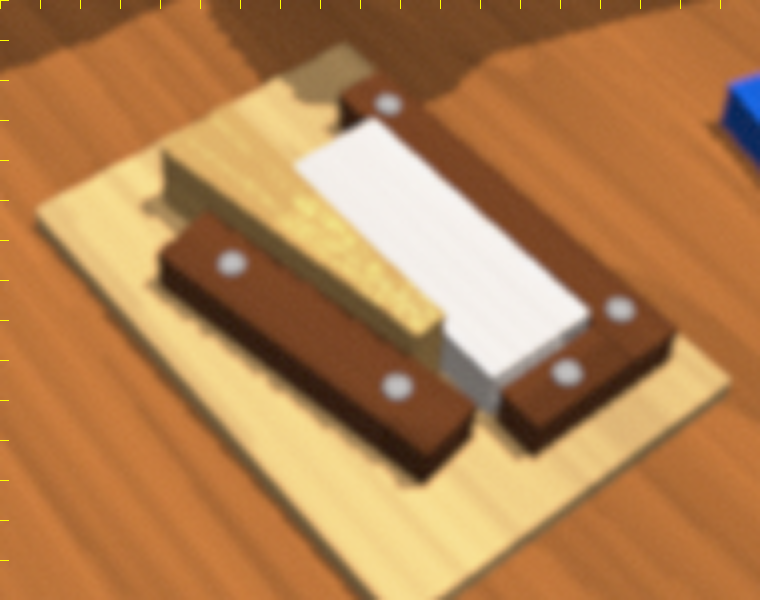

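View pics/t8c.png

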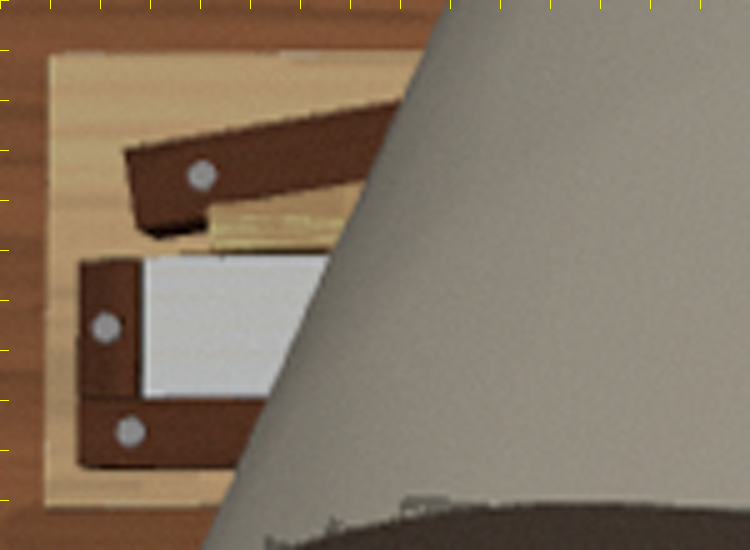

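```bash
python3 - <<'E'
from m import *
s=lambda p:T(p,4,(205,215)); t=lambda p:T(p,5,(115,95))
for a,b in [((416,338),(208,208)),((443,318),(212,249))]:
    P,e=tri(s(a),t(b));print("thin",P,e,"jig",J(P))
for p in [(163,150),(416,338),(443,318)]: print("scene z48 wedge",J(onz("scene",s(p),48)))
for p in [(208,208),(212,249)]: print("top z48",J(onz("top",t(p),48)))
for p in [(293,165),(377,118),(589,314),(494,378)]: print("tube scene z37",J(onz("scene",s(p),37)))
for p in [(144,257),(144,396)]: print("tube top z37",J(onz("top",t(p),37)))
E
```

```text
thin [570.8 164.5  46.7] 0.8419210243563421 jig [ 39.4 -11. ]
thin [556.2 162.8  46.1] 0.7585723387215673 jig [38.1  3.6]
scene z48 wedge [-96.  -32.6]
scene z48 wedge [ 39.8 -12. ]
scene z48 wedge [38.9  2.2]
top z48 [ 39.3 -10.4]
top z48 [37.8  4.3]
tube scene z37 [-65.   11.4]
tube scene z37 [-64.8  56.8]
tube scene z37 [65.6 54.8]
tube scene z37 [65.5  5.2]
tube top z37 [65.5  4.8]
tube top z37 [65.2 55. ]
```

The wedge centre is about jig x −30, some 10 mm short of home, so the tube may not be fully home. I clear the top view to check.

>>> jog_arm --pt "0.05 0.0 0 0" --pt "0.1 0.03 0 0" --pt "0.15 0.06 0 0" --pt "0.2 0.09 0 0" --pt "0.22 0.1 0 0" --pt "0.22 0.1 0 0"

```text
clock: 13.62
position: [534.0, -460.5, 147.7]
ee_rot: [0.747, -0.665, 0.005, 0.006]
contact_force: [-0.4, 1.1, 0.3]
gripper_width: -0.4
```

```bash
python3 go.py 580.6 9.2 38 186.8;python3 - <<'E'
from h import *
t=shot("top","t9");crop(t,115,95,265,205,5,"t9c")
E
```

```text
pos [ 534.  -460.5  147.7] tooly heading -173.33 tilt [ 0.    -0.016 -1.   ] w -0.4 F [-0.4  1.1  0.3] t 13.62
shift mm [-462.8 -101.   102.1] turn -0.13 j6 [-0.48  0.59  0.08  0.02 -1.06  0.59]
```

View pics/t9c.png

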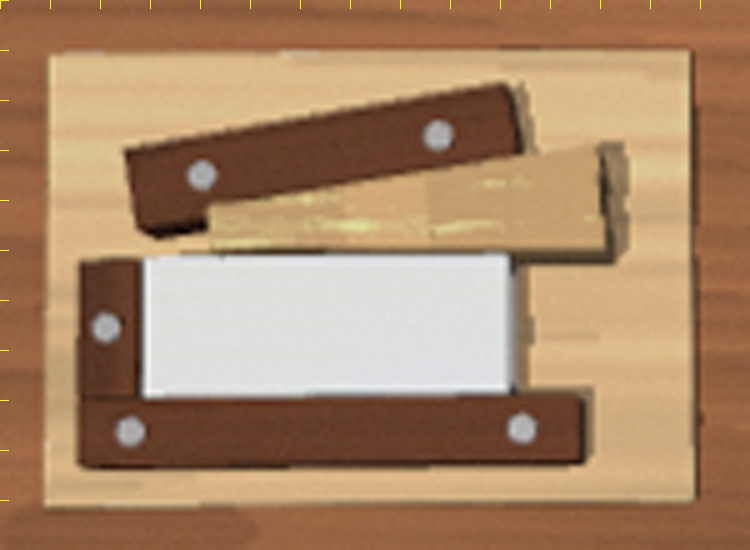

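```bash
python3 - <<'E'
from m import *
t=lambda p:T(p,5,(115,95))
wed([t(p) for p in [(600,145),(606,249),(208,206),(211,250)]])
for p in [(600,145),(606,249),(208,206),(211,250)]: print("w",J(onz("top",t(p),48)))
for p in [(143,257),(511,254),(511,393),(143,396)]: print("tube",J(onz("top",t(p),37)))
# fence top face edge
for p in [(100,397),(300,397),(560,393)]: print("fence34",J(onz("top",t(p),34)))
# gap pixel profile tube-fence before/after at several columns
for f in ("top0","t9"):
    g=cv2.cvtColor(cv2.imread(f"pics/{f}.png"),cv2.COLOR_BGR2GRAY)
    for c in (150,165,180,195,210): print(f,c,g[140:180,c].tolist())
E
```

```text
wedge thick [577.7  25.   48. ] L 139.40773519833604 centre [570.4  94.3  48. ] jig [-30.8  -8.3] ang 96.04466930258023
w [-99.4 -32. ]
w [-101.3    5.3]
w [ 39.3 -11.1]
w [38.1  4.6]
tube [65.9  4.8]
tube [-66.    4.8]
tube [-65.9  55.1]
tube [65.5 55. ]
fence34 [82.  54.9]
fence34 [10.4 55.5]
fence34 [-83.   54.9]
top0 150 [22, 12, 132, 180, 193, 213, 220, 217, 218, 218, 219, 220, 218, 217, 218, 220, 218, 219, 219, 219, 220, 218, 220, 219, 218, 217, 219, 220, 219, 219, 220, 223, 186, 106, 72, 68, 68, 69, 71, 70]
top0 165 [167, 186, 184, 188, 174, 205, 221, 219, 217, 219, 217, 220, 217, 218, 219, 220, 218, 219, 219, 219, 220, 220, 219, 219, 216, 219, 219, 219, 219, 220, 221, 224, 168, 87, 69, 65, 71, 70, 72, 69]
top0 180 [180, 182, 185, 189, 177, 207, 221, 219, 218, 220, 218, 220, 218, 219, 219, 219, 220, 220, 220, 220, 219, 220, 219, 220, 219, 220, 220, 219, 220, 219, 222, 227, 167, 80, 62, 71, 69, 72, 71, 70]
top0 195 [182, 183, 186, 142, 155, 209, 223, 220, 219, 219, 219, 219, 220, 218, 219, 219, 220, 220, 220, 219, 219, 220, 219, 220, 220, 219, 221, 219, 221, 220, 222, 227, 145,
[... 540 characters left out ...]
223, 222, 222, 222, 222, 221, 221, 223, 222, 223, 222, 224, 225, 212, 126, 59, 73, 73, 73, 70]
t9 180 [190, 169, 163, 167, 116, 91, 200, 226, 224, 221, 222, 222, 222, 222, 221, 222, 222, 223, 223, 222, 221, 222, 223, 223, 222, 221, 222, 223, 222, 223, 223, 224, 228, 177, 96, 70, 76, 75, 74, 70]
t9 195 [184, 180, 175, 176, 142, 100, 201, 227, 223, 221, 222, 222, 221, 222, 223, 221, 222, 223, 221, 222, 222, 223, 223, 223, 223, 223, 223, 224, 223, 224, 224, 225, 228, 181, 101, 73, 72, 71, 70, 72]
t9 210 [176, 161, 164, 167, 132, 100, 202, 227, 224, 223, 223, 223, 224, 222, 222, 223, 222, 222, 223, 222, 223, 223, 223, 223, 223, 223, 222, 222, 223, 223, 225, 225, 231, 158, 74, 71, 72, 73, 72, 70]
```

The clear top view shows:

- **Tube:** side edges at jig y 4.8 and 55.1, so its centre is at about 29.95, against the fence.
- **Wedge:** centre at jig (−31, −8), about 11 mm short of nominal home but inside 20 mm. It is flat and flush with the tube.
- **Jam:** it hardly moved between 27 and 37 N.

The arm is clear, so I hand in.

```bash
python3 - <<'E'
from h import *
a=cv2.imread("pics/t9.png").astype(int); b=shot("top","t10").astype(int)
print("change in jig region",abs(a-b)[95:205,115:265].mean(), read_state()['contact_force'])
print(job_done())
E
```

```text
change in jig region 1.7368080808080808 [ 0.22149208  0.76584835 -0.63941659]
the job is handed in; nothing more can be done
None
```

I gripped the long wedge 40 mm behind its centre and slid it thin end first into the slot. I then let go, pushed on its thick end with closed fingers up to about 37 N, backed off and handed the job in at about 14 s.

**Last checks that look good:**
- **Tube:** its centre is at about jig y 29.95 mm, tight on the fence; it started about 2.2 mm off.
- **Wedge:** it lies flat with its top at about 46–48 mm, and its axis is 4.1° from the jig's x axis. It moved under 1 mm between 27 and 37 N of push.
- **Robot:** the arm was clear, and the wedge and tube showed no visible movement between the last pictures.

**What disagreed or was not measured:**
- **Distance from home:** the wedge centre stopped about 11 mm short of the home point. That is inside the 20 mm limit, but farther than "some mm", even though I pushed harder than the stated 10–20 N.
- **Contact force:** I could not measure the force left between wedge and tube. I only infer it from the jam and from the tube having moved.

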